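# Set the drive collar on the turntable's shaft flat and hold it for tightening

### The job

Fit the drive collar to the motorised inspection turntable so that a colleague can tighten its set screw: first slide the speed slider fully down to zero, and only then take hold of the bare shaft and turn it until you can feel that its flat faces the orange pointer. Slip the collar over the shaft with its screw towards the pointer, so that the screw point runs down the flat, and finish still holding the collar in the gripper, its top level and flush with the end of the shaft, well clear of the bearing below. Leave the cup, bottle, plate and hex key where they are.

Things in the scene. Friction and masses are not known exactly. Their poses are not given: they have to be found in the camera images.
- turntable: Motorised inspection turntable, drive unit only: white case 210 (x) x 190 (y) x 62 mm high, fixed to the bench. Origin: centre of its underside. Its x axis points from the control panel (front, towards the robot) over the shaft to the orange pointer; z up. On its flat top: the black control panel with the speed slider, and the bearing boss (60 mm diameter, 8 mm high) with the upright shaft.
- pointer (a point): Tip, nearest the shaft, of the orange triangular pointer painted on the turntable's top, 35 mm to +x of the shaft's axis. Facing the pointer means facing along +x of the turntable.
- shaft_end (a point): Centre of the upper end of the bare steel shaft, on its axis, 120 mm above the bench, 25 mm to +x of the turntable's origin. Its axes are the turntable's and do not turn with the shaft. The upright shaft is 20 mm thick and stands 50 mm out of the boss. One flat, 3 mm deep (7 mm from the axis), runs down its upper 40 mm: 17 mm across the flat, 20 mm elsewhere. End chamfered 1.5 mm.
- shaft_grip (a point): Point on the shaft's axis 15 mm below its end, where fingers can take it. It turns endlessly against a steady 0.12 N m and stays as left; fingers closed at 3 to 4 N slip around it, at 25 N or more they turn it. Where the flat faces is not reported: feel it, or see the straight side of the D-shaped end. At the start it faces 30 to 95 degrees anticlockwise (seen from above) of the pointer.
- speed (a joint): Speed slider, in m: 0 at the zero stop, 0.07 at full speed; it moves along the turntable's y axis and grows to +y. Zero is the end with the white dot, the scale beside it widens towards full. 1.5 N of friction, stays where it is left.
- slider_grip (a point): Centre of the slider's dark grey grip with a white line, 26 (x) x 14 (y) x 24 mm high, standing 1.5 mm off the turntable's top; its axes are the turntable's.
- collar_centre (a point): Centre, half-way up, of the drive collar: bright metal ring, 40 mm outside, 22 mm bore, 24 mm high, about 0.17 kg, lying flat (bore upright) and loose on the bench. Its x axis points from the bore to the set screw, z up. An orange paint mark on its top face lies above the screw.
- screw_point (a point): Inner end of the collar's set screw, half-way up: 6 mm thick, it stands 3 mm into the bore, 8 mm from the collar's axis on its +x side, so the collar goes down over the shaft only with the screw on the flat.
- collar_screw (a point): Outer end of the set screw's black head (10 mm diameter), 26.5 mm from the collar's axis on its +x side, half-way up.
- cup_centre (a point): Centre of the small turned steel cup, 38 mm diameter (42 mm at its rim), 45 mm high, loose. Leave it alone.
- bottle_centre (a point): Centre of the white bottle with a steel cap, 60 mm diameter, 138 mm high, loose. Leave it alone.
- plate_centre (a point): Centre of the turntable's aluminium specimen plate, 120 mm diameter, 14 mm high at its hub, lying loose. Leave it alone.
- key_centre (a point): Where the handle of the blue T-handled hex key meets its shank; about 130 mm long, 85 mm across the handle, lying loose. Leave it alone.

How it is judged:
On the way, in this order (a step that is already met when the one before it is completed fails the run):
1. the speed slider stands at zero (within 4 mm) (value of joint speed below 0.004 m), for 0.2 s.
2. the fingers hold the bare shaft (more than 2 N) with its flat facing the pointer (within 19 degrees; shaft_c2 lies 5.5 mm from the axis, under the flat) (contact force between the fingers and shaft above 2 N and x of shaft_c2 in the frame of shaft_end above 0.004 m and y of shaft_c2 in the frame of shaft_end between -0.0018 and 0.0018 m), for 0.2 s.
3. the collar is on the shaft by at least three quarters of its height, its screw towards the pointer (within 15 degrees) (horizontal distance between collar_centre and shaft_end below 0.003 m and z of collar_centre in the frame of shaft_end below -0.006 m and angle between the x axis of collar_centre and the x axis of shaft_end, either way round below 0.26 rad and x of collar_screw in the frame of shaft_end above 0.015 m), for 0.1 s.
At the end, for the whole second after the job is handed in: Slider within 4 mm of zero; collar on the shaft (axes within 3 mm), screw on the flat, flat within 19 and screw within 15 degrees of the pointer, top within 4 mm of flush with the shaft's end, level within 5 degrees, at rest, gripped with more than 2 N (value of joint speed below 0.004 m and horizontal distance between collar_centre and shaft_end below 0.003 m and z of collar_centre in the frame of shaft_end between -0.016 and -0.008 m and angle between the x axis of collar_centre and the x axis of shaft_end, either way round below 0.26 rad and x of collar_screw in the frame of shaft_end above 0.015 m and angle between collar_centre's own z axis and vertical below 0.09 rad and contact force between the fingers and collar above 2 N and linear speed of collar below 0.02 m/s and x of shaft_c2 in the frame of shaft_end above 0.004 m and y of shaft_c2 in the frame of shaft_end between -0.0018 and 0.0018 m); the arm keeps its last pose, push and grip.
It fails at once if the shaft is touched while the speed slider is not at zero (contact force between the fingers and shaft above 1 N and value of joint speed above 0.006 m).
It fails at once if the cup is moved by more than 20 mm (distance of cup_centre from where it was at the start of the episode above 0.02 m).
It fails at once if the bottle is moved by more than 20 mm (distance of bottle_centre from where it was at the start of the episode above 0.02 m).
It fails at once if the plate is moved by more than 20 mm (distance of plate_centre from where it was at the start of the episode above 0.02 m).
It fails at once if the hex key is moved by more than 20 mm (distance of key_centre from where it was at the start of the episode above 0.02 m).
It also fails if it takes over 61 s, if anything falls off the work surface, if the arm or the gripper's body presses on something with over 40 N, if the wrist force passes 120 N, or if a joint passes its speed limit or range.

### The arm

A 6-joint arm with a two-finger parallel gripper is mounted at the origin on the work surface. World frame = base frame: x ahead of the robot, y to its left, z up, the work surface at z = 0. Lengths are in m, angles in rad, forces in N, time in s.
With the tool pointing down it reaches from about 0.25 to 0.725 m from the base axis. Payload 4 kg.
Tool frame: the origin (TCP) lies midway between the tips of the shut fingers; the grasp point (between the pads) lies bot.pinch_z behind it (bot.pinch_z is the distance from the TCP to the grasp point, in m); z points along the fingers, y is the direction in which the jaws open and shut (so a half turn about z gives the same grasp; the last joint's range is limited). The gripper opens to 85 mm and grips with 20 to 120 N. Pads are 22 mm wide; open, the fingers measure 114 mm over their backs; the gripper's body (76 mm by 85 mm) begins 54 mm behind the grasp point. The pads swing forward as they close: fully open they stand 13 mm farther back than shut.
Start: joints at [-1.119, 0.241, 0.005, 1.335, 0, 1.571], TCP at [0.218, -0.45, 0.203] pointing down, gripper open.
Joint ranges: [-2.72, 2.72], [-1.05, 1.87], [-1.09, 1.28], [-1.99, 2.15], [-1.42, 1.44], [-3.14, 3.14]. Speed limits (rad/s): [2.79, 2.79, 3.14, 3.14, 3.14, 3.14].

### API

Orientations are given as a unit quaternion [x, y, z, w].
In Python, from workcell import bot gives the robot as it stands. The module is installed in compiled form; this text tells all that it offers.
- The arm moves only by the tool move_arm, never from a script. Its argument "series" is a list that holds one entry, the list of rows, each a list of 7 numbers: the shift along the world's x, y, z in cm, then the turn, a rotation vector about the world's x, y, z in degrees, then the opening, from 0 (shut) to 1 (fully open). A call has exactly 5 rows; each row shifts and turns the pose as measured when the row begins; what a row does not reach is not made up. A row lasts 1/10 s, in which the tool goes at most 50 mm and 8.59 degrees, less where a joint would pass 70% of its speed; a pose out of reach is approached as far as the arm can. A call with a gripper value outside its range is refused whole. The fingers move at their own pace and stop on an object; the grip force is fixed at half the most. Time passes only in rows, so rows that do not move let the fingers close, or fill a call up. It gives the time, the measured TCP pose, the force and the opening at its end, in the units of the state.
- bot.get_obs(): the state, without advancing time (a new reading comes with each control period).
- bot.camera(name): name is "scene" or "top" or "wrist"; returns (picture, depth): 400x640x3 uint8, red, green, blue; 400x640 float32, m along the optical axis (not along the pixel's ray), 0 where there is no reading.
- bot.camera_info(name): a dict with "vfov" (degrees; the focal length in pixels is half the picture's height over the tangent of half this angle, whatever the lens; pixels are square), "cx", "cy" (the principal point, pixels), "cam_to_world" (4x4, takes a point from camera to world coordinates); the wrist camera has in their place "tool_from_camera" (4x4, takes a point from camera to tool coordinates, whose origin is the TCP and whose axes are the flange's). Camera axes: x right, y down, z forward; pixel columns grow to the right and rows downward; lengths in m; the calibration is good to about 2 mm. A picture is of the moment at which its call begins: read the wrist's pose just before it. camera_info takes no time and is no camera call.
- bot.job_done(): hands the job in, once; it reports no verdict.
Trained networks look in the newest picture that a camera, given by its name, has taken for a name from the list of things; names that differ only in an ending like _2 or _b are one class to them, and where a whole thing is asked for, a point or a joint stands for the part that bears it (a point fixed in the world has none). Each returns a list of dicts, best first, with "confidence" (0 to 1); they miss things now and then, are a little off and sometimes report something else, mostly with a low value. They report only what shows in the picture. A call takes as long as a camera call.
- bot.find_in(camera, target): "at" ([x, y, z] in m, in world coordinates, good to about 4 mm: the middle of the surface that is visible of it).
The state is a dict: "clock": time; "joint_pos": joint angles; "joint_vel": joint speeds; "tau": joint torques, N m; "eef_pos": TCP position; "tool_rot": TCP orientation; "ft_force": force on the tool from outside, world axes, zero at the start; "ft_torque": the same for the moment, N m; "grip_width": finger opening in m.
Only numpy, scipy, OpenCV 4.12 (cv2) and the standard library are available. Lean on these libraries where they do the work, as an engineer would, in place of code of your own. Each camera call takes 0.05 s, during which the arm holds its last target.

## Working session

There is one attempt and no reset: what is moved stays moved. The work goes in short steps, Python scripts to look and compute and a tool call to move; the robot and the scene stay as the last step left them, time stands still between calls to the robot, and variables do not carry over. Pictures are saved under pics/ and viewed, and the job is handed in when it is done.

Besides the shell and the picture viewer there is one more tool, called as name(argument=value, ...) on one line, values as JSON. move_arm: Moves the arm, as the interface text tells. Its arguments: {"type":"object","properties":{"series":{"type":"array","items":{"type":"array","items":{"type":"array","items":{"type":"number"}}}}},"required":["series"]}

```bash
mkdir -p pics
cat > h.py <<'E'
import numpy as np,cv2
from workcell import bot
from scipy.spatial.transform import Rotation as R
def cam(name,fn=None):
    o=bot.get_obs()
    p,d=bot.camera(name)
    if fn: cv2.imwrite('pics/'+fn,p[:,:,::-1])
    i=bot.camera_info(name)
    f=p.shape[0]/2/np.tan(np.radians(i['vfov']/2))
    if 'cam_to_world' in i: T=np.array(i['cam_to_world'])
    else:
        T=np.eye(4);T[:3,:3]=R.from_quat(o['tool_rot']).as_matrix();T[:3,3]=o['eef_pos'];T=T@np.array(i['tool_from_camera'])
    return p,d,(f,i['cx'],i['cy'],T)
def w(K,u,v,z):
    f,cx,cy,T=K
    return (T@np.array([(u-cx)/f*z,(v-cy)/f*z,z,1]))[:3]
def wz(K,u,v,Z):
    f,cx,cy,T=K
    r=T[:3,:3]@np.array([(u-cx)/f,(v-cy)/f,1]);o=T[:3,3]
    return o+r*(Z-o[2])/r[2]
def proj(K,P):
    f,cx,cy,T=K
    c=np.linalg.inv(T)@np.append(P,1)
    return c[0]/c[2]*f+cx,c[1]/c[2]*f+cy
def st():
    o=bot.get_obs();print('t',round(o['clock'],2),'p',np.round(o['eef_pos'],4),'eul',np.round(R.from_quat(o['tool_rot']).as_euler('xyz',degrees=True),2),'F',np.round(o['ft_force'],1),'M',np.round(o['ft_torque'],2),'w',round(o['grip_width'],4),'q',np.round(o['joint_pos'],3))
E
python3 - <<'E'
from h import *
st();print('pinch',bot.pinch_z)
for c in ['top','scene']:
    p,d,K=cam(c,c+'0.png')
    print(c,K[0],np.round(K[3],3).tolist())
    if c=='top': np.savez('top0.npz',p=p,d=d,f=K[0],cx=K[1],cy=K[2],T=K[3])
    for n in ['turntable','shaft_end','slider_grip','collar_centre','collar_screw','pointer','cup_centre','bottle_centre','plate_centre','key_centre']:
        print(n,[(np.round(x['at'],4).tolist(),round(x['confidence'],2)) for x in bot.find_in(c,n)[:3]])
st()
E
```

```text
t 0.0 p [ 0.218  -0.4492  0.2021] eul [-179.88    0.     25.89] F [-0.8 -0.8 -0.3] M [ 0.02  0.06 -0.02] w 0.0854 q [-1.119  0.241  0.004  1.335 -0.     1.571]
pinch 0.0187
top 400.06742154157706 [[-0.018, -0.994, 0.109, 0.518], [-1.0, 0.018, -0.006, 0.005], [0.005, -0.109, -0.994, 0.956], [0.0, 0.0, 0.0, 1.0]]
turntable []
shaft_end [([0.5846, -0.0172, 0.0644], 0.57)]
slider_grip [([0.7183, 0.2708, 0.1035], 0.55)]
collar_centre [([0.4468, 0.3157, 0.0215], 0.76)]
collar_screw [([0.4441, 0.3168, 0.024], 0.58)]
pointer [([0.4455, 0.3185, 0.0218], 0.67), ([0.5844, -0.0144, 0.0631], 0.66), ([0.7164, 0.2709, 0.1032], 0.33)]
cup_centre [([0.4467, -0.2622, 0.0258], 0.63)]
bottle_centre [([0.7184, 0.2699, 0.1055], 0.61)]
plate_centre [([0.7174, -0.2735, 0.0065], 0.62)]
key_centre [([0.8008, 0.0165, 0.0163], 0.87)]
scene 407.1536608496013 [[-0.826, 0.434, -0.361, 0.954], [0.564, 0.637, -0.525, 0.486], [0.002, -0.637, -0.771, 0.811], [0.0, 0.0, 0.0, 1.0]]
turntable [([0.6058, 0.0082, 0.0606], 0.84)]
shaft_end []
slider_grip []
collar_centre [([0.5255, -0.0282, 0.0813], 0.4)]
collar_screw [([0.4456, 0.3201, 0.0212], 0.73)]
pointer [([0.6092, 0.0077, 0.0586], 0.69)]
cup_centre [([0.4482, -0.25, 0.029], 0.7)]
bottle_centre [([0.7363, 0.2913, 0.1106], 0.59)]
plate_centre [([0.7222, -0.2657, 0.0104], 0.72)]
key_centre [([0.8023, 0.021, 0.0155], 0.97)]
t 1.1 p [ 0.2183 -0.4498  0.203 ] eul [180.    -0.    25.89] F [ 0.1 -0.2  0.1] M [ 0.04 -0.   -0.03] w 0.0855 q [-1.119  0.241  0.005  1.335  0.     1.571]
```

View pics/top0.png

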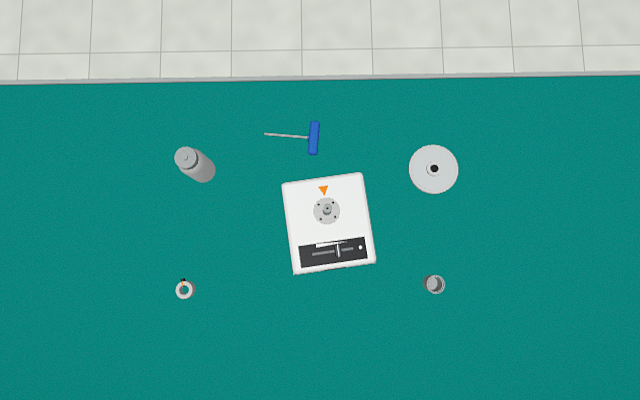

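View pics/scene0.png

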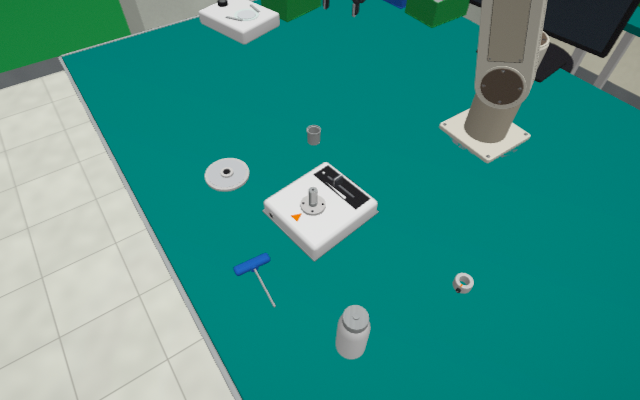

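Run:
```python
import cv2
p=cv2.imread('pics/top0.png')
a=cv2.resize(p[120:290,250:400],None,fx=4,fy=4,interpolation=cv2.INTER_CUBIC)[:600]
b=cv2.resize(p[190:260,150:230],None,fx=6,fy=6,interpolation=cv2.INTER_CUBIC)
cv2.imwrite('pics/c1.png',a);cv2.imwrite('pics/c2.png',b)
```

```text
(no output)
```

View pics/c1.png

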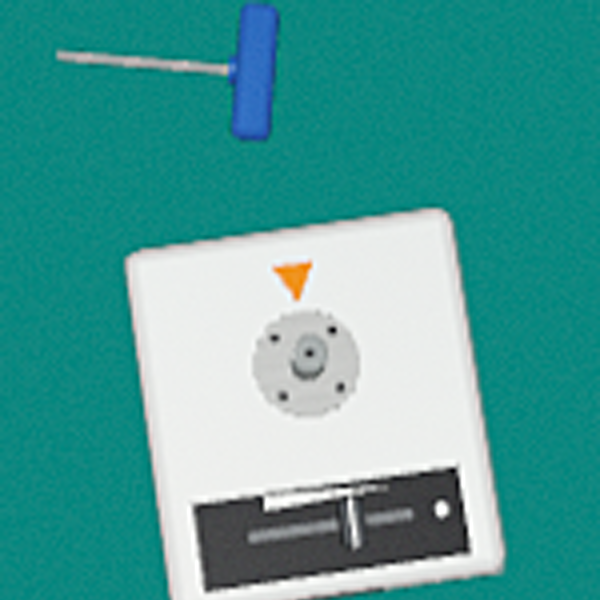

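View pics/c2.png

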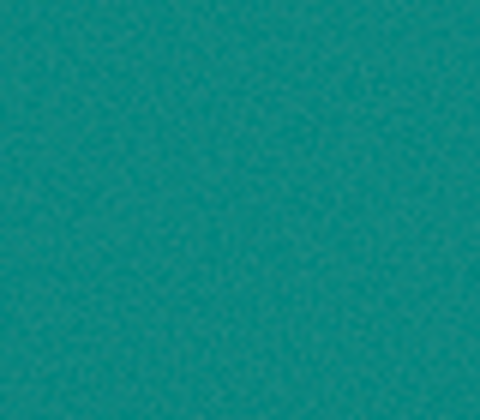

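Run:
```python
from h import *
z=np.load('top0.npz');p,d=z['p'],z['d'];K=(float(z['f']),float(z['cx']),float(z['cy']),z['T'])
# case top mask
H=np.zeros(d.shape)
vv,uu=np.indices(d.shape)
f,cx,cy,T=K
P=np.stack([(uu-cx)/f*d,(vv-cy)/f*d,d,np.ones_like(d)],-1)@T.T
Z=P[...,2]
roi=(uu>260)&(uu<400)&(vv>150)&(vv<290)&(Z>0.05)
print('ztop',np.median(Z[roi]))
m=(roi).astype(np.uint8)
c=max(cv2.findContours(m,0,cv2.CHAIN_APPROX_NONE)[0],key=cv2.contourArea)[:,0]
W=np.array([wz(K,u,v,0.062)[:2] for u,v in c],np.float32)
print('case rect',cv2.minAreaRect(W))
hsv=cv2.cvtColor(p[:,:,::-1].copy(),cv2.COLOR_BGR2HSV)
o=(hsv[...,0]>5)&(hsv[...,0]<22)&(hsv[...,1]>150)&(uu>300)&(uu<345)&(vv<205)
ys,xs=np.where(o);print('orange',xs.min(),xs.max(),ys.min(),ys.max(),'tip px',xs[ys==ys.max()],wz(K,xs[ys==ys.max()].mean(),ys.max()+.5,.062), 'centroid',wz(K,xs.mean(),ys.mean(),.062))
# shaft end
s=(Z>0.11)&(uu>300)&(uu<350)&(vv>190)&(vv<230)
print('shaft',s.sum(),P[s][:,:3].mean(0),Z[s].max())
s=(Z>0.078)&(uu>290)&(uu<380)&(vv>235)&(vv<275)
print('slider',s.sum(),P[s][:,:3].mean(0), P[s][:,:3].min(0),P[s][:,:3].max(0))
s=(Z>0.015)&(uu>165)&(uu<205)&(vv>270)&(vv<310)
print('collar',s.sum(),P[s][:,:3].mean(0), P[s][:,:3].min(0),P[s][:,:3].max(0))
cc=max(cv2.findContours(s.astype(np.uint8),0,cv2.CHAIN_APPROX_NONE)[0],key=cv2.contourArea)[:,0]
Wc=np.array([wz(K,u,v,0.024)[:2] for u,v in cc],np.float32);print(cv2.minEnclosingCircle(Wc))
dot=wz(K,360.5,247,.062);print('dot',dot,'slotL',wz(K,312,254,.062),'slotR',wz(K,353,248.5,.062))
a=cv2.resize(p[265:315,155:215][:,:,::-1],None,fx=10,fy=10,interpolation=cv2.INTER_CUBIC)
cv2.imwrite('pics/c3.png',a)
```

```text
ztop 0.061426592990700024
case rect ((0.5883477330207825, -0.01607462763786316), (0.21053117513656616, 0.18868619203567505), 6.794185161590576)
orange 319 327 186 194 tip px [324] [ 0.64910166 -0.00885435  0.062     ] centroid [ 0.66186443 -0.00764915  0.062     ]
shaft 74 [ 0.60513818 -0.01213035  0.18671155] 0.9564996043313048
slider 95 [ 0.52368868 -0.02812473  0.2420349 ] [ 0.51288833 -0.04316266  0.07880114] [0.53679143 0.00517279 0.9564996 ]
collar 196 [0.44389981 0.30979511 0.04124865] [0.42316214 0.00517279 0.01511764] [0.51846966 0.33541856 0.9564996 ]
((0.4446742832660675, 0.3158702552318573), 0.022565791383385658)
dot [ 0.52960202 -0.08786805  0.062     ] slotL [0.51608716 0.02036488 0.062     ] slotR [ 0.52658302 -0.07107142  0.062     ]
```

View pics/c3.png

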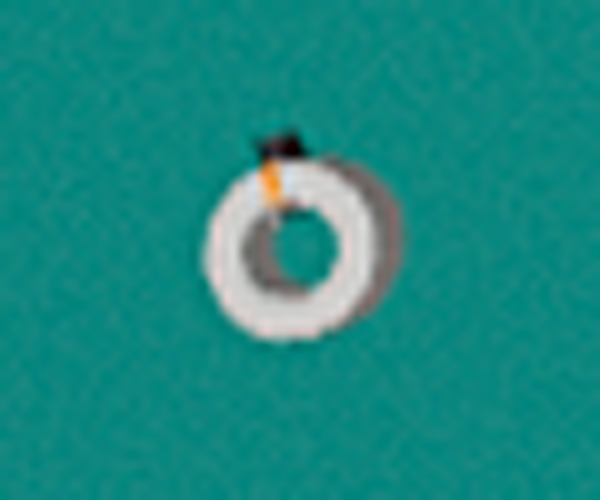

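move_arm(series=[[[2, 4, 1.5, 0, 0, -4], [0, 0, 0, 0, 0, 0], [0, 0, 0, 0, 0, 0], [0, 0, 0, 0, 0, 0], [0, 0, 0, 0, 0, 0]]])

```text
invalid input
```

Run:
```python
from h import *
st()
z=np.load('top0.npz');K=(float(z['f']),float(z['cx']),float(z['cy']),z['T'])
print('slider',wz(K,338,250.5,.0875))
```

```text
t 1.1 p [ 0.2183 -0.4498  0.203 ] eul [180.    -0.    25.89] F [ 0.1 -0.2  0.1] M [ 0.04 -0.   -0.03] w 0.0855 q [-1.119  0.241  0.005  1.335  0.     1.571]
slider [ 0.52264285 -0.03635967  0.0875    ]
```

move_arm(series=[[[3, 3.8, 1, 0, 0, -4, 1], [3, 3.8, 1, 0, 0, -4, 1], [3, 3.8, 1, 0, 0, -4, 1], [3, 3.8, 1, 0, 0, -4, 1], [3, 3.8, 1, 0, 0, -3, 1]]])

```text
clock: 1.6
eef_pos: [0.3672, -0.259, 0.2523]
tool_rot: [0.999, 0.046, -0.0, -0.001]
ft_force: [1.1, -0.5, -0.0]
grip_width: 0.0853
```

Run:
```python
from h import *
st()
```

```text
t 1.6 p [ 0.3672 -0.259   0.2523] eul [-1.7993e+02  5.0000e-02  5.2500e+00] F [ 1.1 -0.5 -0. ] M [-0.06 -0.03  0.04] w 0.0853 q [-0.614  0.124 -0.011  1.437  0.     2.436]
```

move_arm(series=[[[3.2, 3.8, 0, 0, 0, 1.5, 1], [3.2, 3.8, 0, 0, 0, 0, 1], [3.2, 3.8, 0, 0, 0, 0, 1], [3.2, 3.8, 0, 0, 0, 0, 1], [3.2, 3.8, 0, 0, 0, 0, 0.6]]])

```text
clock: 2.1
eef_pos: [0.5281, -0.0671, 0.2557]
tool_rot: [0.998, 0.059, 0.003, 0.002]
ft_force: [1.0, -0.3, -0.1]
grip_width: 0.0735
```

Run:
```python
from h import *
st()
p,d,K=cam('wrist','w1.png')
for n in ['shaft_end','slider_grip']:
        print(n,[(np.round(x['at'],4).tolist(),round(x['confidence'],2)) for x in bot.find_in('wrist',n)[:3]])
np.savez('w1.npz',p=p,d=d,f=K[0],cx=K[1],cy=K[2],T=K[3])
print(np.round(K[3],3))
```

```text
t 2.1 p [ 0.5281 -0.0671  0.2557] eul [179.8   -0.34   6.74] F [ 1.  -0.3 -0.1] M [-0.04 -0.06 -0.01] w 0.0735 q [-1.250e-01  2.850e-01  2.000e-01  1.479e+00 -2.000e-03  2.899e+00]
shaft_end [([0.6027, -0.0123, 0.0646], 0.92)]
slider_grip [([0.5234, -0.0323, 0.0871], 0.52)]
[[ 0.118 -0.955 -0.271  0.598]
 [-0.993 -0.112 -0.035 -0.058]
 [ 0.003  0.273 -0.962  0.426]
 [ 0.     0.     0.     1.   ]]
```

View pics/w1.png

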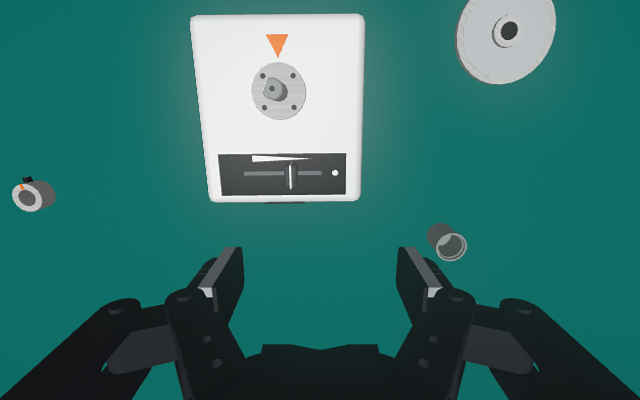

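Run:
```python
from h import *
z=np.load('w1.npz');p=z['p'];K=(float(z['f']),float(z['cx']),float(z['cy']),z['T'])
print('slider',wz(K,291,177,.0875),'tip',wz(K,277,58,.062),'shaftend',wz(K,273,88,.12))
cv2.imwrite('pics/w1c.png',cv2.resize(p[30:210,200:360][:,:,::-1],None,fx=3.3,fy=3.3,interpolation=cv2.INTER_CUBIC))
cv2.imwrite('pics/w1d.png',cv2.resize(p[60:125,245:310][:,:,::-1],None,fx=9,fy=9,interpolation=cv2.INTER_CUBIC))
```

```text
slider [ 0.52441088 -0.03586344  0.0875    ] tip [ 0.64724904 -0.00708598  0.062     ] shaftend [ 0.61331762 -0.01358342  0.12      ]
```

View pics/w1c.png

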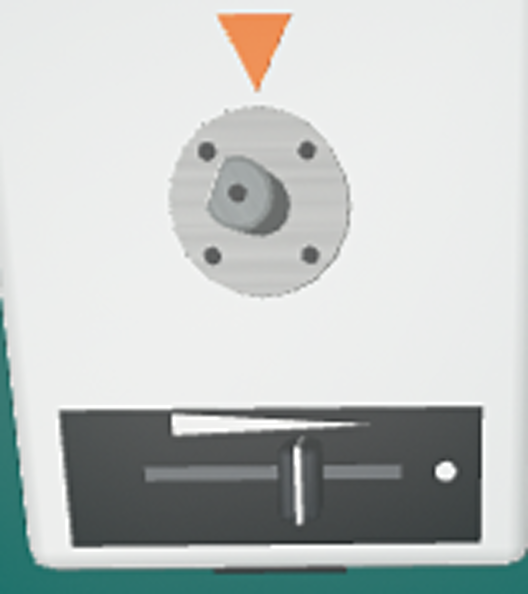

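View pics/w1d.png

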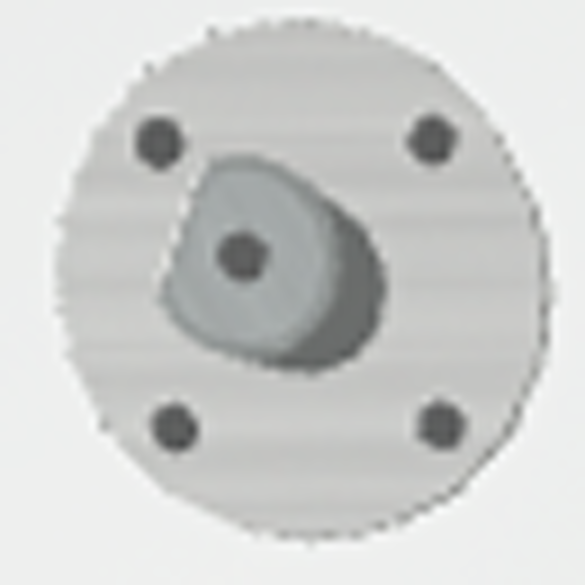

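move_arm(series=[[[-0.4, 3.1, -2, 0, 0, 0, 0.5], [0, 0, -4.5, 0, 0, 0, 0.5], [0, 0, -4.5, 0, 0, 0, 0.5], [0, 0, -4, 0, 0, 0, 0.5], [0, 0, -1, 0, 0, 0, 0.5]]])

```text
clock: 2.75
eef_pos: [0.5239, -0.0381, 0.094]
tool_rot: [0.998, 0.059, 0.007, 0.003]
ft_force: [-0.4, -0.2, -0.2]
grip_width: 0.0426
```

Run:
```python
from h import *
st()
```

```text
t 2.75 p [ 0.5239 -0.0381  0.094 ] eul [179.63  -0.75   6.82] F [-0.4 -0.2 -0.2] M [0.01 0.05 0.02] w 0.0426 q [-0.07   0.351 -0.137  1.068 -0.004  2.952]
```

move_arm(series=[[[0, 0.2, -1.5, 0.4, 0.7, 0, 0.5], [0, 0, -0.9, 0, 0, 0, 0.5], [0, 0, 0, 0, 0, 0, 0], [0, 0, 0, 0, 0, 0, 0], [0, 0, 0, 0, 0, 0, 0]]])

```text
clock: 3.25
eef_pos: [0.5264, -0.0387, 0.0726]
tool_rot: [0.998, 0.057, 0.003, -0.001]
ft_force: [0.6, -0.8, -0.1]
grip_width: 0.0002
```

Run:
```python
from h import *
st()
```

```text
t 3.25 p [ 0.5264 -0.0387  0.0726] eul [-179.93   -0.36    6.58] F [ 0.6 -0.8 -0.1] M [0.02 0.07 0.03] w 0.0002 q [-7.500e-02  3.830e-01 -1.510e-01  1.030e+00  2.000e-03  2.952e+00]
```

Run:
```python
from h import *
p,d,K=cam('wrist','w2.png');st()
p,d,K=cam('scene')
cv2.imwrite('pics/s2.png',cv2.resize(p[130:270,230:410][:,:,::-1],None,fx=4,fy=4,interpolation=cv2.INTER_CUBIC))
```

```text
t 3.3 p [ 0.5267 -0.0388  0.0728] eul [-179.95   -0.4     6.59] F [-0.  -0.4  0.2] M [-0.02 -0.04  0.05] w -0.0003 q [-7.500e-02  3.830e-01 -1.510e-01  1.030e+00  2.000e-03  2.952e+00]
```

View pics/w2.png

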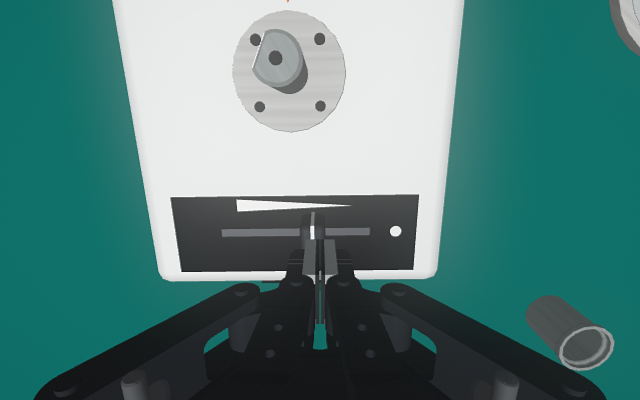

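View pics/s2.png

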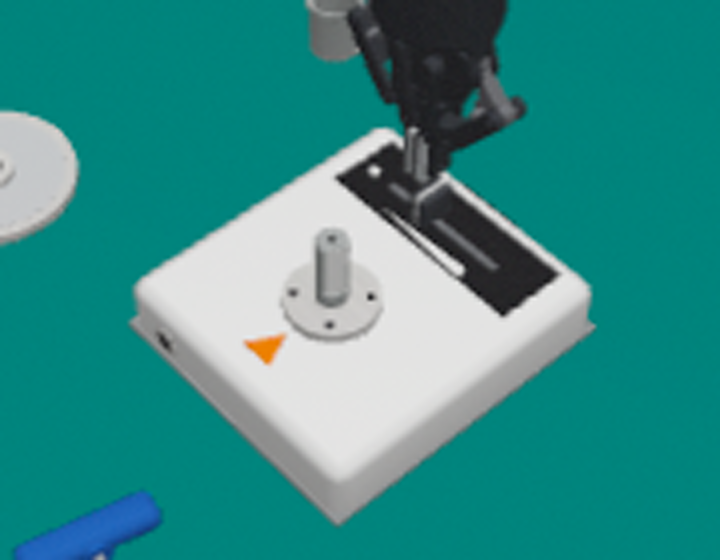

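Run:
```python
from h import *
z=np.load('w1.npz');d=z['d'];K=(float(z['f']),float(z['cx']),float(z['cy']),z['T'])
for v in range(160,196,3): print(v,[tuple(np.round(w(K,u,v,d[v,u])*1000).astype(int).tolist()) for u in (280,286,291,296,302)])
p,d2,K2=cam('wrist')
for v in range(206,262,6): print(v,[tuple(np.round(w(K2,u,v,d2[v,u])*1000).astype(int).tolist()) for u in (295,305,313,320,326)])
```

```text
160 [(537, -19, 60), (538, -26, 62), (539, -32, 62), (540, -38, 63), (540, -45, 60)]
163 [(534, -20, 61), (536, -27, 66), (538, -33, 74), (537, -39, 66), (537, -46, 62)]
166 [(531, -20, 62), (536, -29, 85), (536, -35, 85), (536, -40, 80), (534, -46, 62)]
169 [(527, -20, 63), (532, -29, 86), (533, -35, 86), (533, -40, 82), (530, -46, 62)]
172 [(523, -21, 62), (529, -30, 86), (530, -35, 88), (530, -41, 85), (527, -47, 63)]
175 [(520, -21, 62), (526, -30, 86), (526, -36, 86), (526, -41, 83), (523, -47, 64)]
178 [(516, -21, 62), (522, -30, 86), (523, -36, 86), (523, -41, 85), (519, -47, 63)]
181 [(513, -22, 63), (519, -31, 86), (520, -36, 86), (520, -42, 84), (516, -48, 62)]
184 [(509, -22, 63), (515, -31, 86), (516, -37, 86), (517, -42, 85), (512, -48, 62)]
187 [(505, -22, 63), (512, -31, 85), (513, -37, 87), (507, -41, 62), (508, -48, 61)]
190 [(501, -22, 62), (502, -30, 60), (503, -36, 61), (504, -42, 63), (505, -49, 62)]
193 [(498, -23, 62), (498, -30, 61), (499, -36, 62), (500, -42, 61), (501, -49, 63)]
206 [(539, -22, 63), (540, -28, 63), (541, -33, 63), (541, -37, 63), (542, -41, 64)]
212 [(536, -22, 63), (536, -28, 63), (537, -33, 63), (538, -37, 63), (537, -41, 61)]
218 [(532, -23, 62), (536, -29, 74), (538, -33, 76), (537, -37, 73), (534, -42, 62)]
224 [(528, -23, 63), (537, -29, 84), (537, -34, 85), (538, -37, 84), (530, -42, 62)]
230 [(524, -23, 63), (534, -30, 86), (535, -34, 87), (535, -38, 86), (526, -43, 62)]
236 [(520, -24, 62), (531, -30, 86), (532, -34, 88), (531, -38, 86), (522, -43, 62)]
242 [(516, -24, 62), (527, -30, 87), (537, -34, 108), (537, -37, 108), (537, -40, 107)]
248 [(512, -24, 62), (536, -31, 114), (537, -34, 114), (537, -37, 115), (538, -40, 115)]
254 [(532, -26, 112), (536, -31, 120), (537, -34, 120), (538, -37, 121), (537, -40, 120)]
260 [(532, -27, 119), (537, -31, 126), (536, -35, 125), (537, -37, 126), (538, -40, 126)]
```

Run:
```python
import cv2
p=cv2.imread('pics/w2.png')
cv2.imwrite('pics/w2c.png',cv2.resize(p[200:330,260:380],None,fx=4.6,fy=4.6,interpolation=cv2.INTER_CUBIC))
```

```text
(no output)
```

View pics/w2c.png

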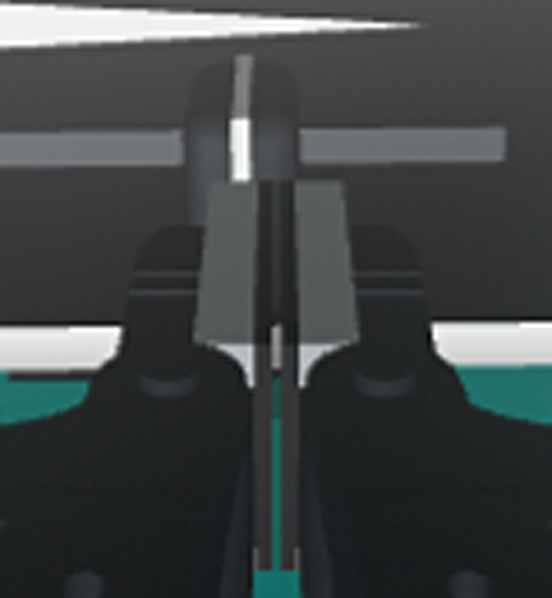

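move_arm(series=[[[0, 0.2, -0.3, 0, 0.3, 0, 0], [0, 0, -0.3, 0, 0, 0, 0], [0, 0, -0.3, 0, 0, 0, 0], [0, 0, -0.3, 0, 0, 0, 0], [0, 0, 0, 0, 0, 0, 0]]])

```text
clock: 3.9
eef_pos: [0.5266, -0.0361, 0.0601]
tool_rot: [0.998, 0.058, 0.001, -0.001]
ft_force: [0.3, -0.3, 0.2]
grip_width: -0.0
```

Run:
```python
from h import *
st()
p,d,K=cam('wrist','w3.png')
for v in range(206,292,6): print(v,[tuple(np.round(w(K,u,v,d[v,u])*1000).astype(int).tolist()) for u in (295,305,313,320,326)])
```

```text
t 3.9 p [ 0.5266 -0.0361  0.0601] eul [-1.7991e+02 -1.0000e-01  6.6400e+00] F [ 0.3 -0.3  0.2] M [0.   0.02 0.03] w -0.0 q [-7.000e-02  3.990e-01 -1.630e-01  1.007e+00  2.000e-03  2.956e+00]
206 [(543, -20, 61), (544, -25, 62), (545, -30, 63), (545, -34, 62), (545, -37, 62)]
212 [(540, -20, 64), (541, -26, 63), (541, -30, 63), (542, -34, 63), (542, -38, 63)]
218 [(536, -21, 62), (537, -26, 63), (537, -31, 62), (597, -28, 230), (538, -38, 62)]
224 [(532, -21, 62), (533, -27, 63), (537, -31, 71), (537, -35, 70), (537, -38, 70)]
230 [(529, -21, 63), (535, -27, 77), (536, -31, 78), (537, -35, 79), (538, -38, 79)]
236 [(525, -22, 62), (535, -27, 84), (536, -31, 85), (537, -35, 86), (536, -38, 84)]
242 [(522, -22, 63), (533, -28, 86), (538, -32, 96), (537, -35, 94), (538, -38, 96)]
248 [(517, -22, 62), (537, -28, 102), (538, -32, 103), (538, -35, 102), (538, -38, 101)]
254 [(532, -24, 100), (537, -28, 108), (537, -32, 108), (538, -35, 108), (538, -37, 109)]
260 [(532, -24, 106), (537, -29, 114), (537, -32, 113), (538, -35, 114), (538, -37, 113)]
266 [(533, -25, 112), (537, -29, 118), (537, -32, 119), (537, -35, 118), (538, -37, 119)]
272 [(532, -25, 116), (537, -29, 124), (537, -32, 123), (538, -35, 124), (538, -37, 123)]
278 [(539, -26, 132), (537, -29, 128), (536, -32, 125), (536, -35, 126), (536, -37, 125)]
284 [(538, -26, 135), (538, -29, 134), (538, -32, 134), (533, -35, 125), (539, -37, 134)]
290 [(538, -26, 138), (538, -30, 138), (537, -32, 136), (531, -36, 125), (538, -37, 135)]
```

View pics/w3.png

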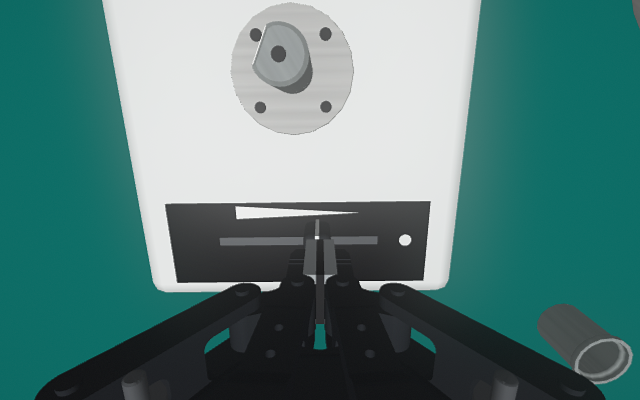

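move_arm(series=[[[-0.2, 0, 0.2, 0, 0, 0, 0.5], [0, 0, 0, 0, 0, 0, 0.5], [0, 0, -1.0, 0, 0, 0, 0.5], [0, 0, -1.0, 0, 0, 0, 0.5], [0, 0, -0.6, 0, 0, 0, 0.5]]])

```text
clock: 4.45
eef_pos: [0.5254, -0.0362, 0.0356]
tool_rot: [0.998, 0.058, 0.002, -0.001]
ft_force: [-0.9, 0.1, 0.3]
grip_width: 0.0426
```

Run:
```python
from h import *
st()
p,d,K=cam('wrist','w4.png')
```

```text
t 4.45 p [ 0.5254 -0.0362  0.0356] eul [-179.94   -0.25    6.63] F [-0.9  0.1  0.3] M [ 0.02 -0.06  0.02] w 0.0426 q [-7.000e-02  4.230e-01 -2.000e-01  9.440e-01  2.000e-03  2.956e+00]
```

View pics/w4.png

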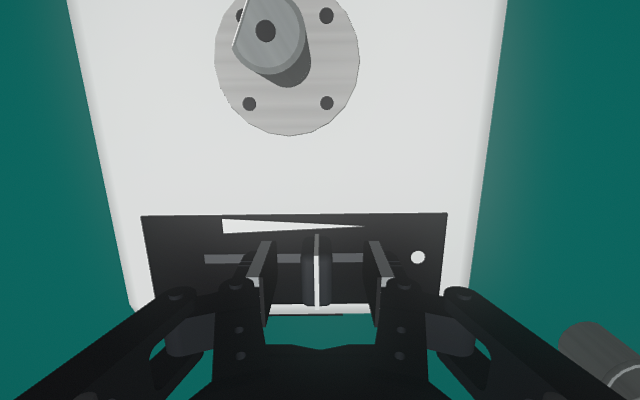

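move_arm(series=[[[0, 0, 0, 0, 0, 0, 0], [0, 0, 0, 0, 0, 0, 0], [0, 0, 0, 0, 0, 0, 0], [0.05, -0.5, 0, 0, 0, 0, 0], [0.1, -1.0, 0, 0, 0, 0, 0]]])

```text
clock: 5.0
eef_pos: [0.5261, -0.0498, 0.0343]
tool_rot: [0.998, 0.06, 0.001, -0.002]
ft_force: [0.8, 3.9, -1.0]
grip_width: 0.0132
```

Run:
```python
from h import *
st()
```

```text
t 5.0 p [ 0.5261 -0.0498  0.0343] eul [-1.7977e+02 -1.3000e-01  6.8300e+00] F [ 0.8  3.9 -1. ] M [ 0.47 -0.18  0.16] w 0.0132 q [-0.097  0.429 -0.194  0.947  0.004  2.925]
```

Holding it (13 mm); keep going to the stop in small steps.

move_arm(series=[[[0.05, -0.5, 0, 0, 0, 0, 0], [0.05, -0.5, 0, 0, 0, 0, 0], [0.05, -0.4, 0, 0, 0, 0, 0], [0.05, -0.4, 0, 0, 0, 0, 0], [0, -0.3, 0, 0, 0, 0, 0]]])

```text
clock: 5.5
eef_pos: [0.5271, -0.0577, 0.0344]
tool_rot: [0.998, 0.063, 0.001, -0.019]
ft_force: [1.0, 11.9, -0.5]
grip_width: 0.0131
```

Run:
```python
from h import *
st()
p,d,K=cam('wrist','w5.png')
```

```text
t 5.5 p [ 0.5271 -0.0577  0.0344] eul [-177.84   -0.27    7.23] F [ 1.  11.9 -0.5] M [ 1.29 -0.28 -0.14] w 0.0131 q [-0.132  0.437 -0.181  0.958  0.038  2.883]
```

View pics/w5.png

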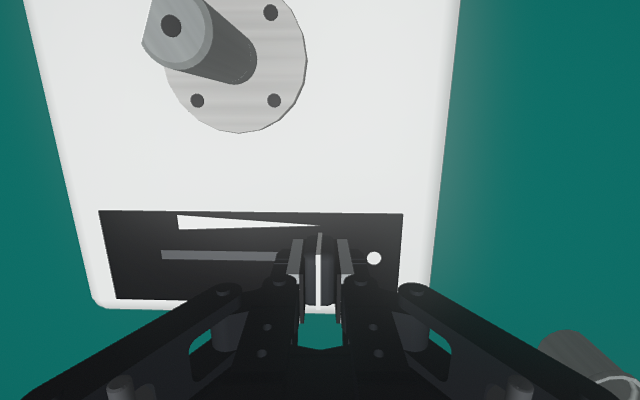

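move_arm(series=[[[0.05, -0.5, 0, 0, 0, 0, 0], [0.05, -0.5, 0, 0, 0, 0, 0], [0, -0.2, 0, 0, 0, 0, 0], [0, 0.3, 0, -1, 0, 0, 0], [0, 0, 0, -1, 0, 0, 0.3]]])

```text
clock: 6.05
eef_pos: [0.5267, -0.057, 0.0346]
tool_rot: [0.998, 0.066, -0.001, -0.01]
ft_force: [-0.1, 0.5, -0.8]
grip_width: 0.0251
```

Run:
```python
from h import *
st()
```

```text
t 6.05 p [ 0.5267 -0.057   0.0346] eul [-1.7882e+02  2.0000e-02  7.5200e+00] F [-0.1  0.5 -0.8] M [-0.05 -0.03 -0.01] w 0.0251 q [-0.12   0.436 -0.181  0.959  0.02   2.89 ]
```

move_arm(series=[[[0, 0, 4, -1, 0, 0, 1], [0, 0, 4.5, 0, 0, 0, 1], [0, 0, 4.5, 0, 0, 8.5, 1], [1, 0.5, 3, 0, 0, 8.5, 1], [1, 0.5, 0, 0, 0, 8.5, 1]]])

```text
clock: 6.55
eef_pos: [0.5428, -0.0485, 0.1996]
tool_rot: [0.958, 0.288, -0.005, 0.003]
ft_force: [1.5, -0.1, 0.1]
grip_width: 0.0854
```

move_arm(series=[[[1.5, 0.8, 0, 0, 0, 8.5, 1], [1.5, 0.8, 0, 0, 0, 8.5, 1], [1.5, 0.8, 0, 0, 0, 8.5, 1], [1, 0.5, 0, 0, 0, 8.5, 1], [1, 0.5, 0, 0, 0, 8.5, 1]]])

```text
clock: 7.05
eef_pos: [0.612, -0.0157, 0.2039]
tool_rot: [0.786, 0.618, 0.0, 0.006]
ft_force: [-1.3, 0.5, 0.2]
grip_width: 0.0852
```

move_arm(series=[[[0, 0, 0, 0, 0, 8.5, 1], [0, 0, 0, 0, 0, 8.5, 1], [0, 0, 0, 0, 0, 8.5, 1], [0, 0, 0, 0, 0, 8.5, 1], [0, 0, 0, 0, 0, 8.5, 1]]])

```text
clock: 7.55
eef_pos: [0.6136, -0.0167, 0.203]
tool_rot: [0.505, 0.863, 0.002, 0.006]
ft_force: [-0.6, 0.6, -0.7]
grip_width: 0.0853
```

Run:
```python
from h import *
st()
p,d,K=cam('wrist','w6.png')
p,d,K=cam('top','t6.png')
cv2.imwrite('pics/t6c.png',cv2.resize(p[160:290,270:390][:,:,::-1],None,fx=4.6,fy=4.6,interpolation=cv2.INTER_CUBIC))
```

```text
t 7.55 p [ 0.6136 -0.0167  0.203 ] eul [179.44   0.48 119.37] F [-0.6  0.6 -0.7] M [ 0.02 -0.01 -0.01] w 0.0853 q [-0.026  0.461  0.322  1.419 -0.002  1.032]
```

View pics/w6.png

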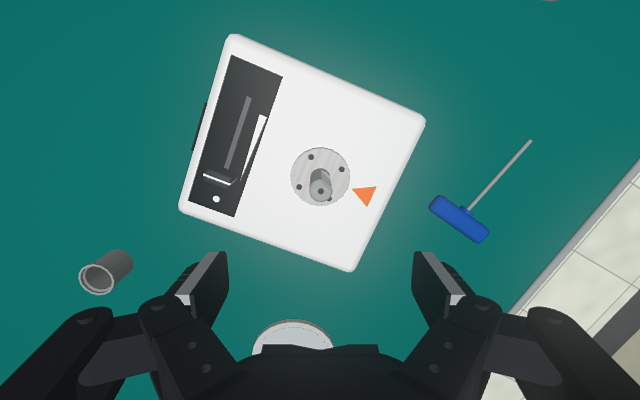

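View pics/t6c.png

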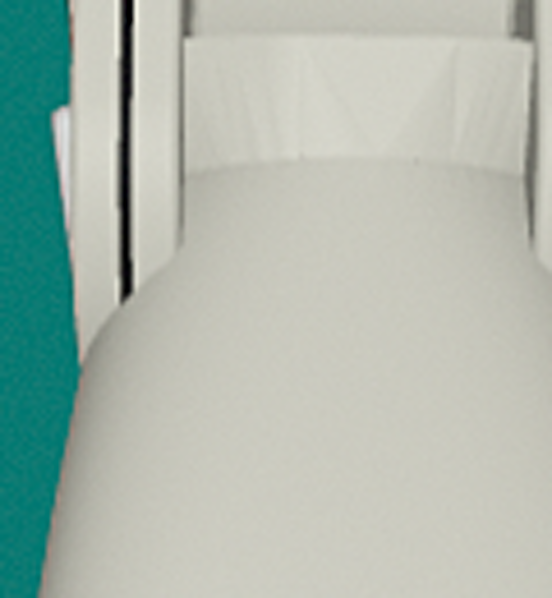

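Run:
```python
from h import *
p,d,K=cam('wrist')
np.savez('w6.npz',p=p,d=d,f=K[0],cx=K[1],cy=K[2],T=K[3])
a=wz(K,218,178,.0875);b=wz(K,216,199,.062);s=wz(K,320,191,.12);t=wz(K,352,192,.062)
c,sn=np.cos(np.radians(6.8)),np.sin(np.radians(6.8))
M=np.array([[c,sn],[-sn,c]])
o=np.array([.5883,-.0161])
for n,x in zip('slider dot shaft tip'.split(),(a,b,s,t)): print(n,x,'local mm',M@(x[:2]-o)*1000)
cv2.imwrite('pics/w6c.png',cv2.resize(p[140:215,280:360][:,:,::-1],None,fx=8,fy=8,interpolation=cv2.INTER_CUBIC))
cv2.imwrite('pics/w6d.png',cv2.resize(p[50:225,170:290][:,:,::-1],None,fx=3.4,fy=3.4,interpolation=cv2.INTER_CUBIC))
```

```text
slider [ 0.52780959 -0.05481008  0.0875    ] local mm [-64.64831437 -31.27546592]
dot [ 0.53059862 -0.08534892  0.062     ] local mm [-65.49482936 -61.92972081]
shaft [ 0.61276054 -0.01230435  0.12      ] local mm [24.73789424  0.87272352]
tip [ 0.65058335 -0.01063884  0.062     ] local mm [62.49184171 -1.95185431]
```

View pics/w6c.png

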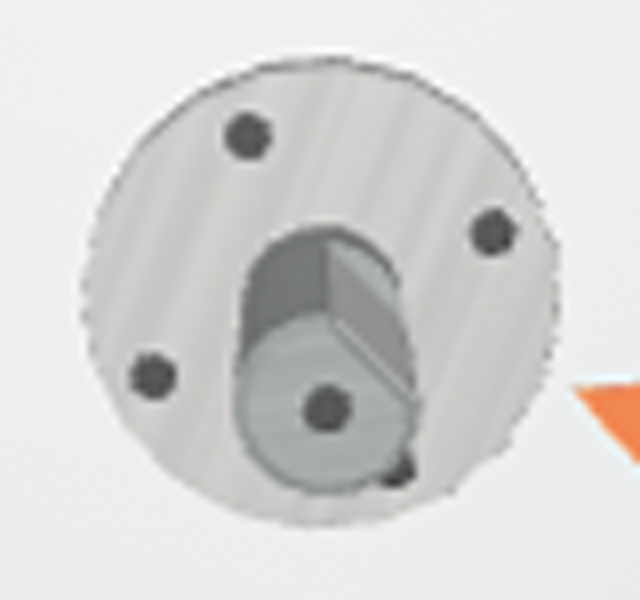

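View pics/w6d.png

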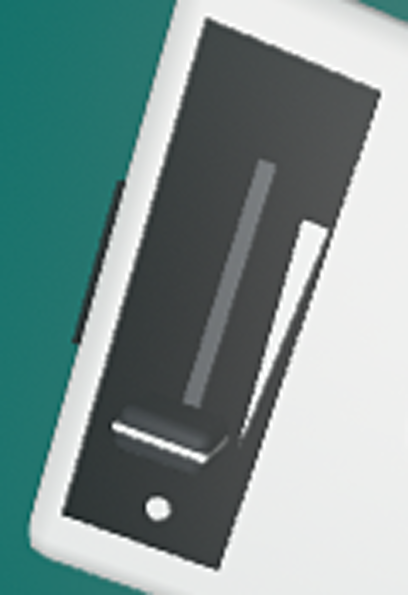

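move_arm(series=[[[-0.1, 0.4, 0, 0.5, 0, 8.5, 1], [0, 0, 0, 0, 0, 8.5, 1], [0, 0, -3, 0, 0, 8.5, 1], [0, 0, -3, 0, 0, 8.5, 1], [0, 0, -1, 0, 0, 8.5, 1]]])

```text
clock: 8.2
eef_pos: [0.6148, -0.0135, 0.1346]
tool_rot: [0.159, 0.987, 0.009, 0.005]
ft_force: [-0.6, 1.0, -0.1]
grip_width: 0.0853
```

Run:
```python
from h import *
st()
```

```text
t 8.2 p [ 0.6148 -0.0135  0.1346] eul [178.87   0.42 161.74] F [-0.6  1.  -0.1] M [-0.02  0.04 -0.03] w 0.0853 q [-0.031  0.492  0.193  1.259  0.017  0.288]
```

move_arm(series=[[[-0.2, 0.05, -2, -0.9, 0.7, 4, 1], [0, 0, -2, 0, 0, 0, 1], [0, 0, -2, 0, 0, 0, 1], [0, 0, -1, 0, 0, 0, 1], [0, 0, -0.5, 0, 0, 0, 1]]])

```text
clock: 8.7
eef_pos: [0.6122, -0.014, 0.0559]
tool_rot: [0.13, 0.992, -0.0, -0.001]
ft_force: [-1.3, -0.2, -0.1]
grip_width: 0.0854
```

```bash
cat >> h.py <<'E'
def tilt():
    o=bot.get_obs();a=R.from_quat(o['tool_rot']).as_matrix()[:,2];print('tiltfix deg',np.round(np.degrees(np.cross(a,[0,0,-1])),2))
E
python3 - <<'E'
from h import *
st();tilt()
p,d,K=cam('wrist','w7.png')
E
```

```text
t 8.7 p [ 0.6122 -0.014   0.0559] eul [-1.7998e+02 -6.0000e-02  1.6511e+02] F [-1.3 -0.2 -0.1] M [-0.04  0.05 -0.01] w 0.0854 q [-0.023  0.556  0.085  1.101 -0.     0.237]
tiltfix deg [ 0.   -0.06  0.  ]
```

View pics/w7.png

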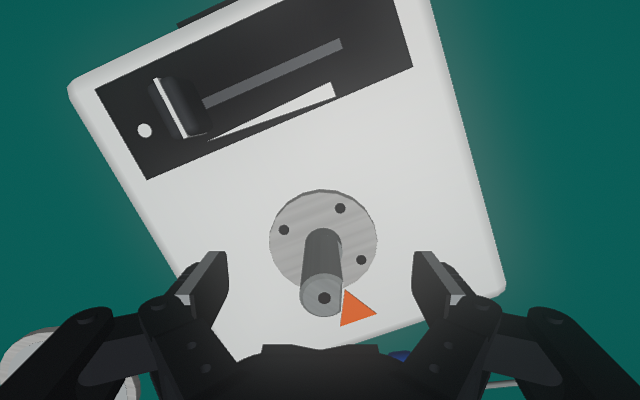

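move_arm(series=[[[0, 0, 0, 0, 0, 0, 0], [0, 0, 0, 0, 0, 0, 0], [0, 0, 0, 0, 0, 0, 0], [0, 0, 0, 0, 0, 0, 0], [0, 0, 0, 0, 0, 0, 0]]])

```text
clock: 9.25
eef_pos: [0.6143, -0.0142, 0.0591]
tool_rot: [0.131, 0.991, 0.0, 0.002]
ft_force: [1.2, -0.1, -4.3]
grip_width: 0.016
```

Run:
```python
from h import *
st();tilt()
p,d,K=cam('wrist','w8.png')
```

```text
t 9.25 p [ 0.6143 -0.0142  0.0591] eul [179.95   0.22 164.99] F [ 1.2 -0.1 -4.3] M [-0.16 -0.3  -0.05] w 0.016 q [-0.023  0.553  0.089  1.103 -0.     0.239]
tiltfix deg [0.01 0.23 0.  ]
```

View pics/w8.png

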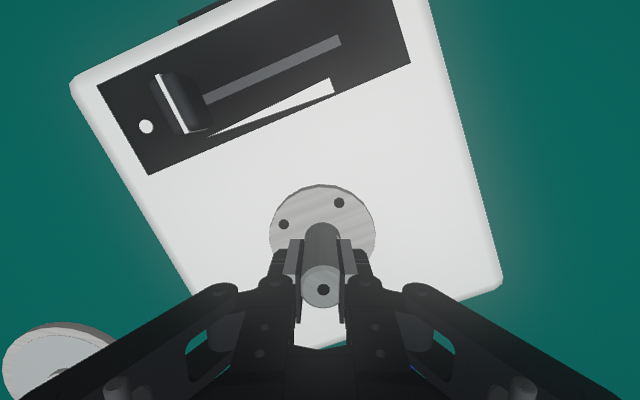

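move_arm(series=[[[0, 0, 0, 0, 0, -8, 0], [0, 0, 0, 0, 0, -8, 0], [0, 0, 0, 0, 0, -8, 0], [0, 0, 0, 0, 0, -8, 0], [0, 0, 0, 0, 0, -8, 0]]])

```text
clock: 9.8
eef_pos: [0.6127, -0.0148, 0.0591]
tool_rot: [0.473, 0.881, -0.002, 0.001]
ft_force: [-0.9, 0.8, 0.4]
grip_width: 0.0157
```

Run:
```python
from h import *
st();tilt()
```

```text
t 9.8 p [ 0.6127 -0.0148  0.0591] eul [-1.7986e+02  1.6000e-01  1.2354e+02] F [-0.9  0.8  0.4] M [-0.07  0.14  0.14] w 0.0157 q [-0.022  0.554  0.09   1.107 -0.004  0.963]
tiltfix deg [ 0.21 -0.03  0.  ]
```

move_arm(series=[[[0, 0, 0, 0, 0, -8, 0], [0, 0, 0, 0, 0, -8, 0], [0, 0, 0, 0, 0, -7, 0], [0, 0, 0, 0, 0, -3, 0], [0, 0, 0, 0, 0, 0, 0]]])

```text
clock: 10.3
eef_pos: [0.6116, -0.0143, 0.0591]
tool_rot: [0.666, 0.746, -0.002, -0.0]
ft_force: [-0.5, -0.1, -0.5]
grip_width: 0.0157
```

Run:
```python
from h import *
st();tilt()
p,d,K=cam('wrist','w9.png')
```

```text
t 10.3 p [ 0.6116 -0.0143  0.0591] eul [-1.7977e+02  1.3000e-01  9.6450e+01] F [-0.5 -0.1 -0.5] M [-0.07 -0.18 -0.05] w 0.0157 q [-0.022  0.554  0.091  1.111 -0.003  1.436]
tiltfix deg [ 0.15 -0.21  0.  ]
```

View pics/w9.png

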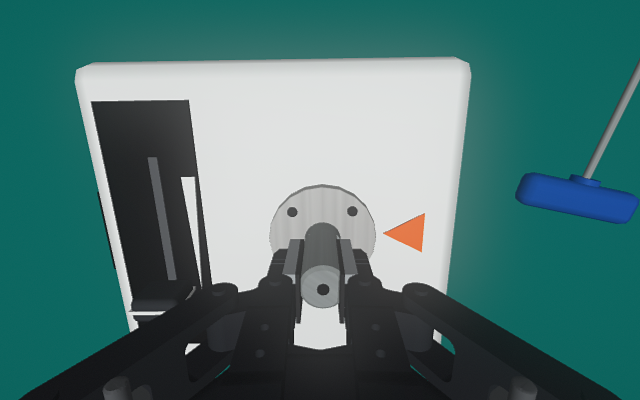

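move_arm(series=[[[0, 0, 0, 0, 0, 0, 0], [0, 0, 0, 0, 0, 0, 0], [0, 0, 0, 0, 0, 0, 0.5], [0, 0, 0, 0, 0, 0, 0.8], [0, 0, 2, 0, 0, 0, 0.8]]])

```text
clock: 10.85
eef_pos: [0.6092, -0.0143, 0.0764]
tool_rot: [0.665, 0.747, -0.004, -0.003]
ft_force: [0.1, -1.0, 0.5]
grip_width: 0.0587
```

Run:
```python
from h import *
st()
```

```text
t 10.85 p [ 0.6092 -0.0143  0.0764] eul [-1.7942e+02  7.0000e-02  9.6640e+01] F [ 0.1 -1.   0.5] M [-0.04  0.02  0.01] w 0.0587 q [-0.022  0.54   0.115  1.156 -0.003  1.433]
```

move_arm(series=[[[0.3, 0, 4, 0, 0, 0, 0.8], [0, 0, 4.5, 0, 0, 0, 0.8], [0, 0, 4, 0, 0, 8.5, 0.8], [-2, 4, 0, 0, 0, 8.5, 0.8], [-2, 4, 0, 0, 0, 8.5, 0.8]]])

```text
clock: 11.35
eef_pos: [0.5746, 0.0626, 0.2088]
tool_rot: [0.481, 0.877, -0.004, 0.002]
ft_force: [0.2, 0.2, -0.9]
grip_width: 0.0685
```

move_arm(series=[[[-2, 4, 0, 0, 0, 8.5, 0.8], [-2, 4, 0, 0, 0, 8.5, 0.8], [-2, 4, 0, 0, 0, 8.5, 0.8], [-2, 4, 0, 0, 0, 8.5, 0.8], [-2, 4, 0, 0, 0, 8.5, 0.8]]])

```text
clock: 11.85
eef_pos: [0.4721, 0.269, 0.2127]
tool_rot: [0.125, 0.992, 0.0, 0.007]
ft_force: [0.2, 0.0, 0.4]
grip_width: 0.0683
```

Run:
```python
from h import *
st();tilt()
```

```text
t 11.85 p [0.4721 0.269  0.2127] eul [179.87   0.74 165.58] F [0.2 0.  0.4] M [ 0.02 -0.03 -0.04] w 0.0683 q [ 0.522  0.314  0.13   1.375 -0.007  0.774]
tiltfix deg [0.05 0.75 0.  ]
```

move_arm(series=[[[-1, 2, 0, 0, 0.7, 8, 0.8], [-1, 2, 0, 0, 0, 8, 0.8], [0, 0, 0, 0, 0, 8, 0.8], [0, 0, 0, 0, 0, 5, 0.8], [0, 0, 0, 0, 0, 0, 0.8]]])

```text
clock: 12.35
eef_pos: [0.447, 0.3178, 0.2145]
tool_rot: [-0.145, 0.989, 0.002, 0.001]
ft_force: [0.7, 0.5, -0.1]
grip_width: 0.0681
```

Run:
```python
from h import *
st();tilt()
p,d,K=cam('wrist','w10.png')
np.savez('w10.npz',p=p,d=d,f=K[0],cx=K[1],cy=K[2],T=K[3])
print(bot.find_in('wrist','collar_centre'),bot.find_in('wrist','collar_screw'))
p,d,K=cam('top')
cv2.imwrite('pics/t10c.png',cv2.resize(p[160:290,270:390][:,:,::-1],None,fx=4.6,fy=4.6,interpolation=cv2.INTER_CUBIC))
```

```text
t 12.35 p [0.447  0.3178 0.2145] eul [ 1.7981e+02  1.4000e-01 -1.6331e+02] F [ 0.7  0.5 -0.1] M [-0.05  0.01 -0.01] w 0.0681 q [0.617 0.33  0.157 1.394 0.002 0.325]
tiltfix deg [-0.22  0.09  0.  ]
[{'at': [0.4388, 0.3179, 0.0252], 'confidence': 0.88}] [{'at': [0.4437, 0.3173, 0.0232], 'confidence': 0.8}, {'at': [0.5663, 0.0483, 0.0675], 'confidence': 0.36}]
```

View pics/w10.png

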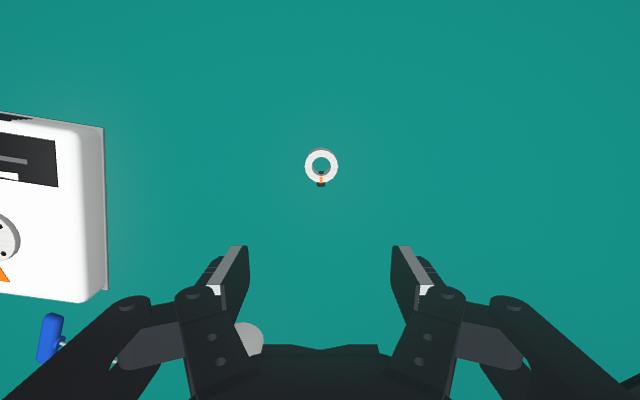

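View pics/t10c.png

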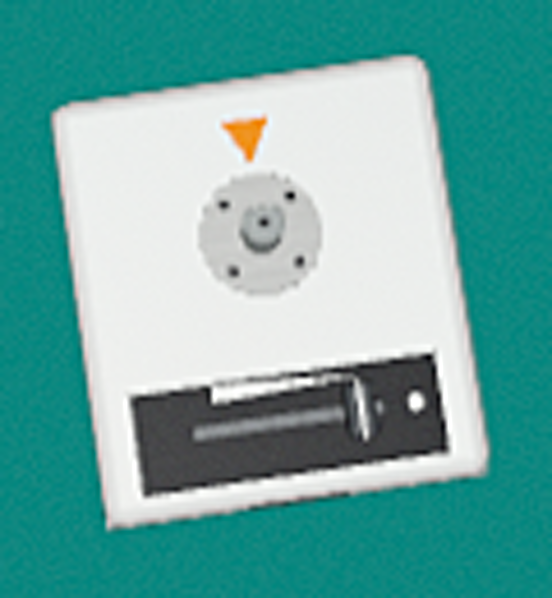

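Run:
```python
from h import *
z=np.load('w10.npz');p,d=z['p'],z['d'];K=(float(z['f']),float(z['cx']),float(z['cy']),z['T'])
sub=p[140:195,295:345].astype(int)
m=((sub.min(2)>190)).astype(np.uint8)
cs=cv2.findContours(m,0,cv2.CHAIN_APPROX_NONE)[0];c=max(cs,key=cv2.contourArea)[:,0]+[295,140]
W=np.array([wz(K,u,v,.024)[:2] for u,v in c],np.float32)
print('circle',cv2.minEnclosingCircle(W), cv2.fitEllipse(W))
hsv=cv2.cvtColor(p,cv2.COLOR_RGB2HSV)
vv,uu=np.indices(d.shape)
o=(hsv[...,0]>5)&(hsv[...,0]<25)&(hsv[...,1]>100)&(uu>295)&(uu<345)&(vv>140)&(vv<195)
q=wz(K,uu[o].mean(),vv[o].mean(),.024)
cc=np.array(cv2.fitEllipse(W)[0]);print('mark',q,o.sum(),'ang',np.degrees(np.arctan2(q[1]-cc[1],q[0]-cc[0])))
cv2.imwrite('pics/w10c.png',cv2.resize(p[140:195,290:350][:,:,::-1],None,fx=10,fy=10,interpolation=cv2.INTER_CUBIC))
```

```text
circle ((0.4405595362186432, 0.31800946593284607), 0.01919722557067871) ((0.4403899908065796, 0.31810587644577026), (0.03442215919494629, 0.035075023770332336), 19.273738861083984)
mark [0.45579234 0.32281976 0.024     ] 21 ang 17.016702263778413
```

View pics/w10c.png

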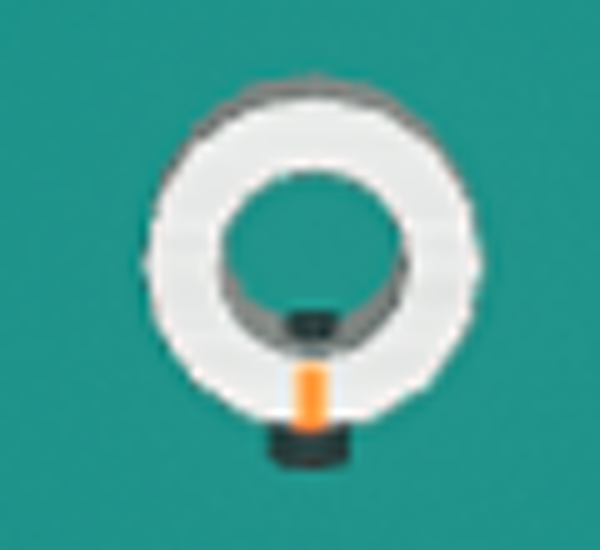

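move_arm(series=[[[-0.6, 0, -4.5, -0.2, 0, 0, 0.8], [0, 0, -4.5, 0, 0, 0, 0.8], [0, 0, -4.5, 0, 0, 0, 0.8], [0, 0, -4, 0, 0, 0, 0.8], [0, 0, -2.5, 0, 0, 0, 0.8]]])

```text
clock: 13.05
eef_pos: [0.4467, 0.3182, 0.0154]
tool_rot: [-0.139, 0.99, 0.004, 0.009]
ft_force: [0.3, -0.7, 0.6]
grip_width: 0.0682
```

Run:
```python
from h import *
st();tilt()
p,d,K=cam('wrist','w11.png')
```

```text
t 13.05 p [0.4467 0.3182 0.0154] eul [ 179.68    1.08 -164.02] F [ 0.3 -0.7  0.6] M [-0.02 -0.    0.02] w 0.0682 q [ 0.62   0.472 -0.181  0.898 -0.001  0.341]
tiltfix deg [-0.6   0.96  0.  ]
```

View pics/w11.png

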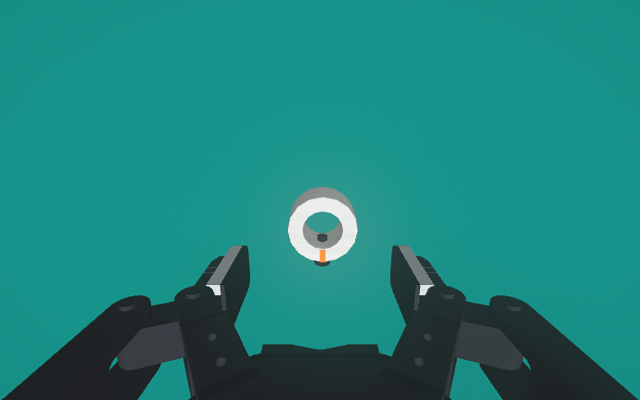

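Run:
```python
from h import *
o=bot.get_obs();i=bot.camera_info('wrist');f=200/np.tan(np.radians(i['vfov']/2))
T=np.eye(4);T[:3,:3]=R.from_quat(o['tool_rot']).as_matrix();T[:3,3]=o['eef_pos'];T=T@np.array(i['tool_from_camera'])
K=(f,i['cx'],i['cy'],T)
c=wz(K,322.5,230,.024);print(c, [wz(K,*q,.024) for q in ((288,230),(358,230),(322.5,197),(322.5,263),(322,256))])
```

```text
[0.43632516 0.31596846 0.024     ] [array([0.44147628, 0.29792257, 0.024     ]), array([0.43102048, 0.33455231, 0.024     ]), array([0.4183303 , 0.31075297, 0.024     ]), array([0.45557056, 0.32154641, 0.024     ]), array([0.45145389, 0.32006228, 0.024     ])]
```

move_arm(series=[[[-0.8, -0.1, -1, -0.6, 0.9, 0.5, 0.8], [0, 0, -1.2, 0, 0, 0, 0.8], [0, 0, -1, 0, 0, 0, 0.7], [0, 0, -0.7, 0, 0, 0, 0.7], [0, 0, 0, 0, 0, 0, 0.7]]])

```text
clock: 13.6
eef_pos: [0.4382, 0.3163, -0.0275]
tool_rot: [-0.142, 0.99, -0.001, -0.001]
ft_force: [0.1, -0.0, 0.1]
grip_width: 0.0596
```

Run:
```python
from h import *
st();tilt()
p,d,K=cam('wrist','w12.png')
for v in range(225,320,8): print(v,[tuple(np.round(w(K,u,v,d[v,u])*1000).astype(int).tolist()) for u in (235,245,395,405)])
```

```text
t 13.6 p [ 0.4382  0.3163 -0.0275] eul [-1.7991e+02 -1.7000e-01 -1.6364e+02] F [ 0.1 -0.   0.1] M [ 0.03  0.04 -0.04] w 0.0596 q [ 0.625  0.531 -0.218  0.826 -0.     0.34 ]
tiltfix deg [ 0.13 -0.14  0.  ]
225 [(434, 272, 0), (434, 277, -2), (412, 347, 0), (411, 352, 0)]
233 [(439, 273, -1), (437, 278, -1), (416, 349, -1), (415, 353, 0)]
241 [(443, 274, -1), (441, 279, -1), (420, 351, -1), (419, 356, -1)]
249 [(447, 275, 0), (437, 282, 16), (418, 346, 15), (423, 357, -1)]
257 [(438, 279, 23), (437, 283, 22), (419, 344, 23), (418, 348, 23)]
265 [(438, 281, 30), (436, 285, 30), (419, 342, 31), (418, 346, 31)]
273 [(437, 283, 36), (439, 286, 31), (422, 343, 32), (418, 345, 37)]
281 [(436, 284, 43), (442, 287, 33), (424, 344, 34), (419, 343, 43)]
289 [(440, 285, 42), (445, 287, 33), (427, 345, 34), (422, 344, 43)]
297 [(443, 285, 43), (448, 288, 34), (430, 345, 36), (425, 346, 42)]
305 [(446, 286, 42), (451, 289, 35), (433, 346, 36), (428, 346, 44)]
313 [(429, 290, 69), (454, 290, 35), (436, 347, 37), (415, 335, 69)]
```

View pics/w12.png

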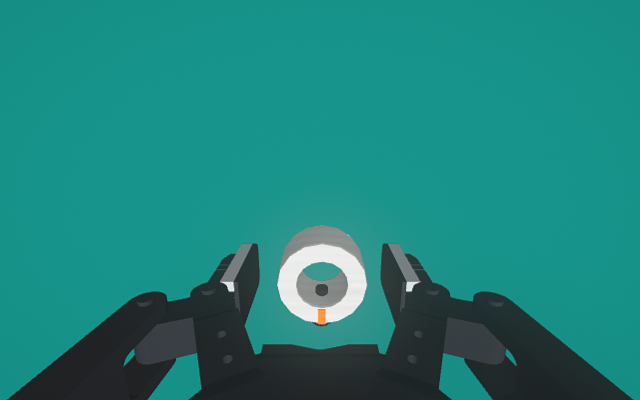

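Run:
```python
from h import *
o=bot.get_obs();i=bot.camera_info('wrist');f=200/np.tan(np.radians(i['vfov']/2))
T=np.eye(4);T[:3,:3]=R.from_quat(o['tool_rot']).as_matrix();T[:3,3]=o['eef_pos'];T=T@np.array(i['tool_from_camera'])
K=(f,i['cx'],i['cy'],T)
p=cv2.imread('pics/w12.png')[:,:,::-1]
m=(p.astype(int).min(2)>190).astype(np.uint8); m[:,:270]=0;m[:,372:]=0
c=max(cv2.findContours(m,0,cv2.CHAIN_APPROX_NONE)[0],key=cv2.contourArea)[:,0]
W=np.array([wz(K,u,v,.024)[:2] for u,v in c],np.float32)
print(cv2.minEnclosingCircle(W),cv2.fitEllipse(W))
e=cv2.minEnclosingCircle(W)[0]
hsv=cv2.cvtColor(p.copy(),cv2.COLOR_RGB2HSV);vv,uu=np.indices(m.shape)
s=(hsv[...,0]>5)&(hsv[...,0]<25)&(hsv[...,1]>100)&(uu>295)&(uu<345)&(vv>240)&(vv<340)
q=wz(K,uu[s].mean(),vv[s].mean(),.024);print(q,np.degrees(np.arctan2(q[1]-e[1],q[0]-e[0])))
```

```text
((0.4405219256877899, 0.3183254897594452), 0.01945483684539795) ((0.4399227499961853, 0.31813839077949524), (0.036640018224716187, 0.03835095837712288), 18.23173713684082)
[0.45591653 0.32280431 0.024     ] 16.22152338679238
```

move_arm(series=[[[0.2, 0.2, -0.4, 0, 0, 0, 0.7], [0, 0, 0, 0, 0, 0, 0], [0, 0, 0, 0, 0, 0, 0], [0, 0, 0, 0, 0, 0, 0], [0, 0, 0, 0, 0, 0, 0]]])

```text
clock: 14.15
eef_pos: [0.4426, 0.3201, -0.0289]
tool_rot: [-0.142, 0.99, 0.0, 0.001]
ft_force: [-0.5, -0.1, -1.7]
grip_width: 0.0386
```

Run:
```python
from h import *
st();tilt()
p,d,K=cam('wrist','w13.png')
```

```text
t 14.15 p [ 0.4426  0.3201 -0.0289] eul [ 1.7998e+02  1.4000e-01 -1.6364e+02] F [-0.5 -0.1 -1.7] M [-0.02  0.01 -0.  ] w 0.0386 q [ 0.626  0.538 -0.209  0.821 -0.     0.341]
tiltfix deg [-0.06  0.13  0.  ]
```

View pics/w13.png

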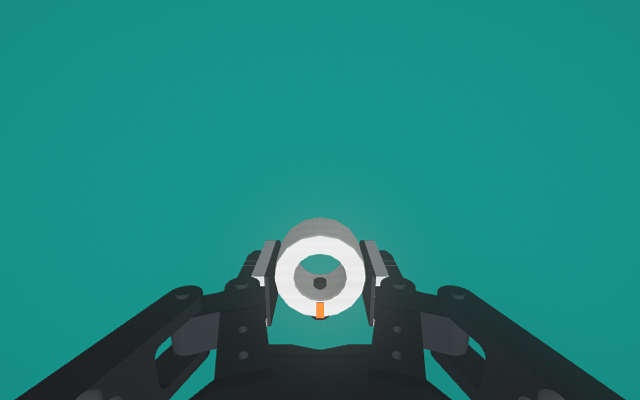

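```bash
cat >> h.py <<'E'
def collar(fn,ztop,lo=225,hi=335):
    p,d,K=cam('wrist',fn);o=bot.get_obs()
    m=(p.astype(int).min(2)>190).astype(np.uint8); m[:,:272]=0;m[:,368:]=0;m[:lo]=0;m[hi:]=0
    c=max(cv2.findContours(m,0,cv2.CHAIN_APPROX_NONE)[0],key=cv2.contourArea)[:,0]
    W=np.array([wz(K,u,v,ztop)[:2] for u,v in c],np.float32)
    e=np.array(cv2.minEnclosingCircle(W)[0]);print('circ',e,cv2.minEnclosingCircle(W)[1],'ell',cv2.fitEllipse(W)[0])
    hsv=cv2.cvtColor(p,cv2.COLOR_RGB2HSV);vv,uu=np.indices(m.shape)
    s=(hsv[...,0]>5)&(hsv[...,0]<25)&(hsv[...,1]>100)&(uu>295)&(uu<345)&(vv>lo)&(vv<hi)
    q=wz(K,uu[s].mean(),vv[s].mean(),ztop);print('mark',q,'ang',np.degrees(np.arctan2(q[1]-e[1],q[0]-e[0])))
    Rm=R.from_quat(o['tool_rot']).as_matrix()
    print('in tool',Rm.T@(np.append(e,ztop)-o['eef_pos']))
    return p,d,K
E
python3 - <<'E'
from h import *
collar(None,.024)
E
```

```text
circ [0.43994862 0.31959155] 0.019358154386281967 ell (0.4393981099128723, 0.3192927837371826)
mark [0.45540239 0.32397543 0.024     ] ang 15.837430448306334
in tool [ 0.00243745  0.00035916 -0.05302108]
```

move_arm(series=[[[0, 0, 1, 0, 0, 0, 0], [0, 0, 3, 0, 0, 0, 0], [0, 0, 4.5, 0, 0, 0, 0], [0, 0, 4.5, 0, 0, 0, 0], [0, 0, 4.5, 0, 0, 0, 0]]])

```text
clock: 14.75
eef_pos: [0.4348, 0.3144, 0.145]
tool_rot: [-0.142, 0.99, -0.004, -0.008]
ft_force: [1.6, -0.3, -0.5]
grip_width: 0.0387
```

Run:
```python
from h import *
st();tilt()
o=bot.get_obs()
collar('w14.png',o['eef_pos'][2]+.0529)
```

```text
t 14.75 p [0.4348 0.3144 0.145 ] eul [-179.63   -0.97 -163.65] F [ 1.6 -0.3 -0.5] M [ 0.01 -0.08  0.03] w 0.0387 q [ 0.626  0.359  0.015  1.245 -0.     0.341]
tiltfix deg [ 0.63 -0.83  0.  ]
circ [0.43314761 0.3145051 ] 0.019376736134290695 ell (0.4326479732990265, 0.3143259286880493)
mark [0.44853253 0.31899872 0.19793519] ang 16.28201252983971
in tool [ 0.00646006 -0.00121971 -0.04386252]
```

View pics/w14.png

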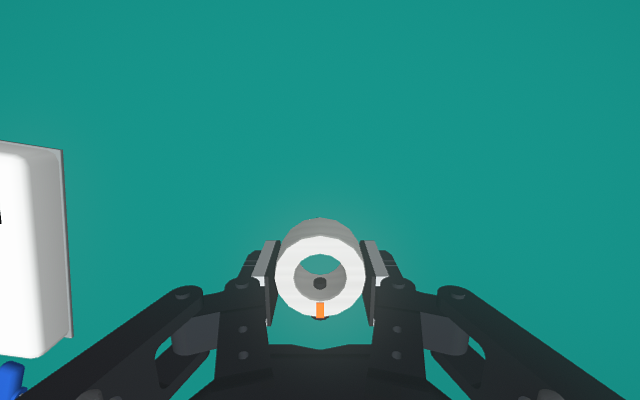

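move_arm(series=[[[1.5, -3, 0.5, 0.6, -0.8, -2, 0], [2.2, -4, 0, 0, 0, -2, 0], [2.2, -4, 0, 0, 0, -2, 0], [2.2, -4, 0, 0, 0, -2, 0], [2.2, -4, 0, 0, 0, -2, 0]]])

```text
clock: 15.3
eef_pos: [0.5451, 0.1291, 0.1688]
tool_rot: [-0.059, 0.998, 0.007, 0.015]
ft_force: [0.6, 0.7, -0.9]
grip_width: 0.0388
```

Run:
```python
from h import *
st();tilt()
```

```text
t 15.3 p [0.5451 0.1291 0.1688] eul [ 179.35    1.71 -173.24] F [ 0.6  0.7 -0.9] M [ 0.01 -0.    0.03] w 0.0388 q [0.228 0.35  0.064 1.255 0.008 0.11 ]
tiltfix deg [-0.85  1.62  0.  ]
```

move_arm(series=[[[2, -4, 0, 0, 0, 0, 0], [2, -4, 0, 0, 0, 0, 0], [2, -4, 0, 0, 0, 0, 0], [1, -1.5, 0, 0, 0, 0, 0], [0, 0, 0, 0, 0, 0, 0]]])

```text
clock: 15.8
eef_pos: [0.6187, -0.0183, 0.1707]
tool_rot: [-0.055, 0.998, 0.006, 0.016]
ft_force: [-0.3, 0.2, -2.6]
grip_width: 0.039
```

Run:
```python
from h import *
st();tilt()
p,d,K=cam('wrist','w15.png')
```

```text
t 15.8 p [ 0.6187 -0.0183  0.1707] eul [ 179.45    1.91 -173.75] F [-0.3  0.2 -2.6] M [-0.01  0.14  0.02] w 0.039 q [-0.037  0.466  0.245  1.319  0.014 -0.146]
tiltfix deg [-0.76  1.83  0.  ]
```

View pics/w15.png

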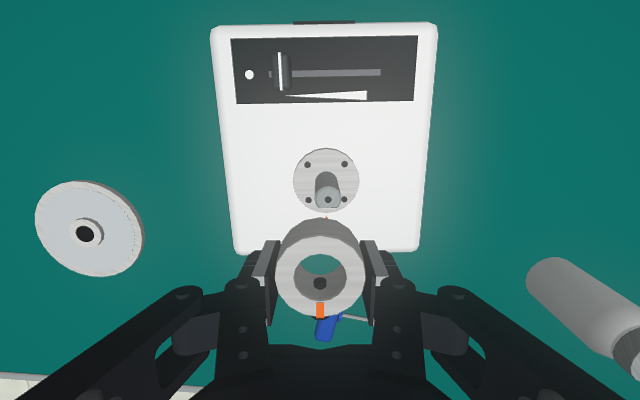

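move_arm(series=[[[-0.3, 0.6, -1, -0.8, 1.8, 0.5, 0], [0, 0, -1, 0, 0, 0, 0], [0, 0, -1, 0, 0, 0, 0], [0, 0, 0, 0, 0, 0, 0], [0, 0, 0, 0, 0, 0, 0]]])

```text
clock: 16.35
eef_pos: [0.6116, -0.0051, 0.1374]
tool_rot: [-0.063, 0.998, 0.0, -0.003]
ft_force: [-0.2, -0.3, -0.6]
grip_width: 0.039
```

Run:
```python
from h import *
st();tilt()
o=bot.get_obs()
p,d,K=collar('w16.png',o['eef_pos'][2]+.053)
print(K)
```

```text
t 16.35 p [ 0.6116 -0.0051  0.1374] eul [ 179.96   -0.39 -172.72] F [-0.2 -0.3 -0.6] M [-0.05 -0.07  0.04] w 0.039 q [-0.008  0.501  0.214  1.291 -0.    -0.135]
tiltfix deg [ 0.01 -0.39  0.  ]
circ [ 0.60899025 -0.00513598] 0.018849581480026245 ell (0.6039709448814392, -0.00563027011230588)
mark [ 0.61062472 -0.00687032  0.1903592 ] ang -46.69805172808148
in tool [ 0.00275062  0.00032598 -0.05318613]
(np.float64(310.93870006966546), 319.6653458219235, 199.62385828641166, array([[-1.27149562e-01,  9.53758335e-01,  2.72356435e-01,
         5.42109367e-01],
       [ 9.91883093e-01,  1.21996963e-01,  3.58422956e-02,
        -1.38928850e-02],
       [ 9.58230136e-04,  2.74703076e-01, -9.61528628e-01,
         3.07938775e-01],
       [ 0.00000000e+00,  0.00000000e+00,  0.00000000e+00,
         1.00000000e+00]]))
```

View pics/w16.png

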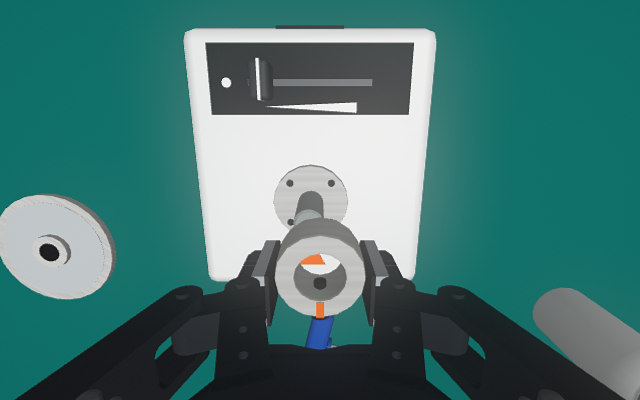

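move_arm(series=[[[0.4, -0.7, -1, 0, -0.4, -0.3, 0], [0, 0, -1, 0, 0, 0, 0], [0, 0, -1, 0, 0, 0, 0], [0, 0, 0, 0, 0, 0, 0], [0, 0, 0, 0, 0, 0, 0]]])

```text
clock: 16.9
eef_pos: [0.6157, -0.013, 0.1049]
tool_rot: [-0.06, 0.998, -0.0, 0.001]
ft_force: [0.6, -0.4, -1.2]
grip_width: 0.0385
```

Run:
```python
from h import *
st();tilt()
p,d,K=cam('wrist','w17.png')
p,d,K=cam('scene')
cv2.imwrite('pics/s17.png',cv2.resize(p[110:260,230:400][:,:,::-1],None,fx=4,fy=4,interpolation=cv2.INTER_CUBIC))
```

```text
t 16.9 p [ 0.6157 -0.013   0.1049] eul [-1.7998e+02  7.0000e-02 -1.7307e+02] F [ 0.6 -0.4 -1.2] M [ 0.02  0.02 -0.  ] w 0.0385 q [-0.021  0.522  0.163  1.21  -0.    -0.142]
tiltfix deg [0.01 0.07 0.  ]
```

View pics/w17.png

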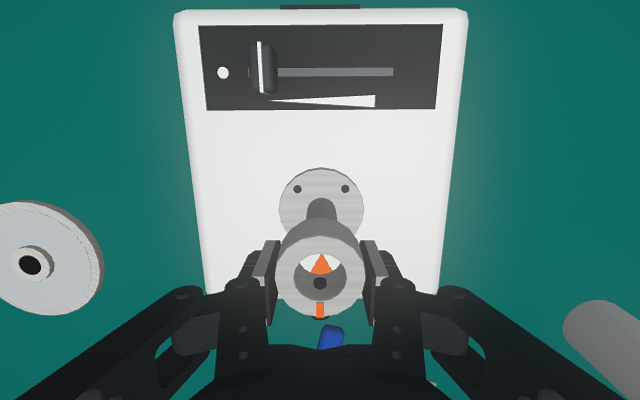

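View pics/s17.png

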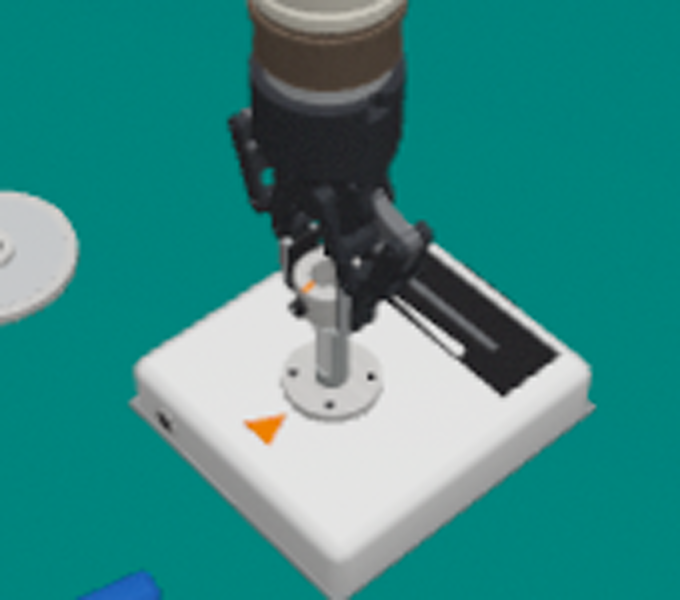

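move_arm(series=[[[0, 0, -0.6, 0, 0, 0, 0], [0, 0, -0.4, 0, 0, 0, 0], [0, 0, -0.4, 0, 0, 0, 0], [0, 0, -0.4, 0, 0, 0, 0], [0, 0, 0, 0, 0, 0, 0]]])

```text
clock: 17.5
eef_pos: [0.6164, -0.0126, 0.0874]
tool_rot: [-0.061, 0.998, -0.0, 0.002]
ft_force: [-1.5, 1.2, 0.2]
grip_width: 0.0387
```

Run:
```python
from h import *
st();tilt()
```

```text
t 17.5 p [ 0.6164 -0.0126  0.0874] eul [-179.99    0.2  -173.05] F [-1.5  1.2  0.2] M [0.13 0.25 0.02] w 0.0387 q [-0.021  0.534  0.135  1.168  0.    -0.142]
tiltfix deg [-0.01  0.21  0.  ]
```

move_arm(series=[[[-0.05, 0, -0.3, 0, 0, 0, 0], [0, 0, -0.3, 0, 0, 0, 0], [0, 0, -0.3, 0, 0, 0, 0], [0, 0, 0, 0, 0, 0, 0], [0, 0, 0, 0, 0, 0, 0]]])

```text
clock: 18.0
eef_pos: [0.6157, -0.0126, 0.0769]
tool_rot: [-0.061, 0.998, -0.0, 0.002]
ft_force: [-0.3, 0.5, -1.3]
grip_width: 0.0388
```

Run:
```python
from h import *
st();tilt()
```

```text
t 18.0 p [ 0.6157 -0.0126  0.0769] eul [-1.7998e+02  1.7000e-01 -1.7304e+02] F [-0.3  0.5 -1.3] M [-0.05 -0.01  0.  ] w 0.0388 q [-0.021  0.542  0.119  1.145  0.    -0.142]
tiltfix deg [0.   0.17 0.  ]
```

move_arm(series=[[[0, 0, -0.4, 0, 0, 0, 0], [0, 0, -0.4, 0, 0, 0, 0], [0, 0, -0.1, 0, 0, 0, 0], [0, 0, 0, 0, 0, 0, 0], [0, 0, 0, 0, 0, 0, 0]]])

```text
clock: 18.5
eef_pos: [0.6157, -0.0127, 0.0668]
tool_rot: [-0.061, 0.998, -0.0, 0.001]
ft_force: [0.9, -0.1, -1.0]
grip_width: 0.0387
```

Run:
```python
from h import *
st();tilt()
p,d,K=cam('wrist','w18.png')
for n,uv in (('collarL',(285,280)),('collarR',(355,280)),('shaft',(320,275)),('shaft2',(315,290))): print(n,np.round(w(K,*uv,d[uv[1],uv[0]]),4))
p,d,K=cam('scene')
cv2.imwrite('pics/s18.png',cv2.resize(p[110:260,230:400][:,:,::-1],None,fx=4,fy=4,interpolation=cv2.INTER_CUBIC))
```

```text
t 18.5 p [ 0.6157 -0.0127  0.0668] eul [-1.7998e+02  1.6000e-01 -1.7305e+02] F [ 0.9 -0.1 -1. ] M [-0.03 -0.06 -0.03] w 0.0387 q [-0.021  0.55   0.105  1.123 -0.    -0.142]
tiltfix deg [0.   0.16 0.  ]
collarL [ 0.6159 -0.0272  0.12  ]
collarR [0.6127 0.0024 0.1192]
shaft [ 0.6116 -0.0128  0.1202]
shaft2 [ 0.6248 -0.0135  0.1111]
```

View pics/w18.png

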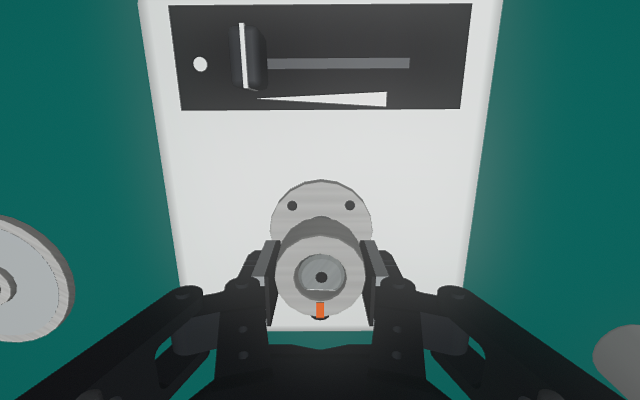

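View pics/s18.png

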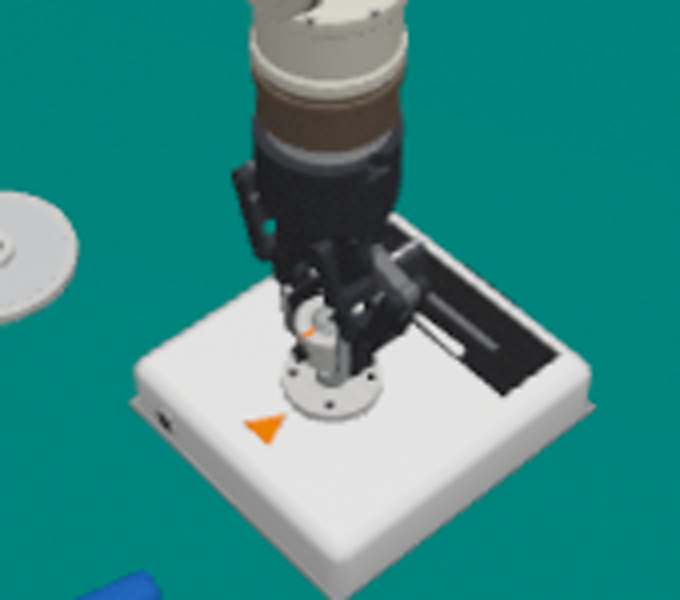

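Run:
```python
from h import *
st();print(bot.job_done());st()
```

```text
t 18.6 p [ 0.6158 -0.0127  0.0669] eul [-1.7998e+02  1.7000e-01 -1.7305e+02] F [ 0.4  0.2 -0.9] M [-0.02 -0.01  0.02] w 0.0389 q [-0.021  0.55   0.105  1.123  0.    -0.142]
the job is handed in; nothing more can be done
None
the job is handed in; nothing more can be done
```

The collar is on the shaft and I handed the job in at about 18.6 s with the gripper still holding it; no verdict was reported.

**What I did:**
1. I pushed the speed slider onto its zero stop. It resisted with about 12 N and moved no further.
2. I gripped the bare shaft and felt the flat: the opening read 16 mm on the flat (the readings run about 1 mm low). I turned it about 68° clockwise until the flat faced the pointer.
3. I picked up the collar, turned its screw towards the pointer and slid it down without any noticeable force.

**Last checks:**
- **Height:** the collar top and the shaft end both measure about 0.120 m, so they are flush.
- **Level and direction:** the tool is tilted 0.2°, and the screw is within about 1° of the pointer. In the picture the flat lies under the orange mark.
- **Grip:** the opening reads 38.9 mm on the 40 mm collar, with the wrist force about 1 N.
- **Slider:** the pictures show it beside the white dot. By camera it sits within 2–4 mm of the zero position I worked out; the firm stop I felt is the stronger evidence.
- **Other items:** I didn't touch the cup, bottle, plate or hex key, but I didn't re-measure their positions.

**What disagreed:** the fingertips turned out to be about 32 mm short of the reported TCP. My first try at the slider closed on air above it, and I corrected all later heights from the depth images.

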